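Tip the doming block over the turning board's fence onto its side

ROBOT

A 7-joint arm with a two-finger parallel gripper is mounted at the origin on a cart in front of the work surface, level with it; the furniture and walls round the work are solid. World frame = base frame: x ahead of the robot, y to its left, z up, the work surface at z = 0. Lengths are in m, angles in degrees, forces in N, time in s.
With the tool pointing down it reaches from about 0.425 to 0.875 m from the base axis. Payload 4.7 kg.
Tool frame: the origin (TCP) lies between the finger pads; the fingertips stand env.tip_reach ahead of it and the grasp point (between the pads) lies 2 mm behind it (env.tip_reach is the distance from the TCP to the fingertips, in m); z points along the fingers, y is the line along which they close (so a half turn about z gives the same grasp; the last joint's range is limited). The gripper opens to 87 mm and grips with 3 to 60 N. Pads are 19 mm wide; open, the fingers measure 117 mm over their backs; the gripper's body (75 mm by 190 mm) begins 51 mm behind the grasp point.
Start: joints at [-67.947, 18.392, -4.016, 83.108, 1.295, 78.541, -3.26], TCP at [0.236, 0.606, 0.24] pointing down, gripper open.
Joint ranges: [-163.93, 163.93], [-17.29, 119.83], [-79.2, 71.16], [3.27, 140.29], [-89.18, 269.18], [5.43, 117.66], [-154.24, 154.24]. Speed limits (degrees/s): [147.25, 147.25, 180, 180, 180, 180, 180].

INTERFACE

Orientations are given as [roll, pitch, yaw] about the fixed x, y, z axes, in that order (R = Rz(yaw) Ry(pitch) Rx(roll)).
In Python, from cell import env gives the robot as it stands.
- The arm moves only by the tool steer_hand, called after "Emit:" as name(argument=value, ...), one argument or row to a line, values as JSON. Schema: {"type":"object","properties":{"steps":{"type":"object","properties":{"x":{"type":"array","items":{"type":"number"},"minItems":1,"maxItems":8},"y":{"type":"array","items":{"type":"number"},"minItems":1,"maxItems":8},"z":{"type":"array","items":{"type":"number"},"minItems":1,"maxItems":8},"twist":{"type":"array","items":{"type":"number"},"minItems":1,"maxItems":8},"finger_gap":{"type":"array","items":{"type":"number"},"minItems":1,"maxItems":8}},"additionalProperties":false,"required":["x","y","z","twist","finger_gap"]},"grip_force":{"type":"number"},"only":{"type":"string"},"quiet":{"type":"boolean"},"lines":{"type":"string"}},"required":["steps"],"additionalProperties":false}. steps is an object with one list for each field, all of the same length, 1 to 8, a row being the entries at one place: x, y, z (the shift in a scale on which 1.0 is 0.6 m), twist (a turn about the tool's z in shares of 4 rad (1.0 is 4 rad)), finger_gap (the finger opening in m); each row is the pose to reach, as a shift and turn from the pose commanded when the call began, along the tool's axes at that moment; what a row does not reach only later rows make up. A row lasts 1/12 s, in which the tool goes at most 0.0417 m and 7.16 degrees, less where a joint would pass 70% of its speed; a pose out of reach is approached as far as the arm can. The fingers move at their own pace and stop on an object; grip_force is the grip in N (left out, the last holds). Time passes only in rows, so rows that do not move let the fingers close. The tool returns the time, the measured TCP pose, the force, the opening and the grip force at its end. only (a regular expression) keeps the lines of the reply that match it, lines (a string "A,B") keeps lines A to B, and quiet returns only ok. No shift or turn number may pass 1 either way. Input that does not fit is refused with a message, and nothing moves.
- env.get_obs(): the state, without advancing time (a new reading comes with each control period).
- env.read_camera(name): name is "side" or "top"; returns a dict with "color" (400x640x3 uint8, blue, green, red), "fx", "fy", "cx", "cy" (pixels), "dist" ([k1, k2, p1, p2, k3] as OpenCV has them; the pictures are not rectified), "world_from_camera" (4x4, takes a point from camera to world coordinates). Camera axes: x right, y down, z forward; pixel columns grow to the right and rows downward; lengths in m; the calibration is good to about 2 mm. A picture is of the moment at which its call begins. There is no depth.
- env.sign_off(): hands the job in; it is judged then, once.
The state is a dict: "time_s": time; "qpos": joint angles; "joint_velocities": joint speeds; "effort": joint torques, N m; "tool_pos": TCP position; "tool_rot": TCP orientation; "force": force on the tool from outside, world axes, zero at the start; "wrist_torque": the same for the moment, N m; "grip_width": finger opening in m; "grasp_force": force on a finger pad.
Only numpy, scipy, OpenCV 4.12 (cv2) and the standard library are available. Lean on these libraries where they do the work, as an engineer would, in place of code of your own. Each camera call takes 0.05 s, during which the arm holds its last target. There are 200 camera calls.

TASK

Lay the tall wooden doming block down on the turning board so that its broad side is up for hammering: first slide it, still upright, squarely up against the board's fence, then push it near its top so that it pivots over the fence edge and comes to rest flat on its broad side, most of its length on the cork pad, with its dished end towards the end stop. Do not lift it off the bench, let go of it at the end, and leave the wax block, the tin and the solder spool where they are.

Things in the scene. Friction and masses are not known exactly. Their poses are not given: they have to be found in the camera images.
- doming_block: Brown beech block, 90 x 62 x 119 mm (its own x, y, z), 0.4 to 0.65 kg, a round dished hollow in its top end. Starts upright on the bench, 16 to 54 mm short of the fence, up to 0.2 rad out of square. Origin: centre of its underside; z to the dished end, +y the broad side facing the fence. Pushed lower than 30 mm it slides on the bench; pushed near its top it tips about its foot, fence or not.
- block_toe (a point): middle of the block's bottom edge on the fence side, at (0, 31, 0) mm in the block's frame
- block_top (a point): centre of the block's dished top end, at (0, 0, 119) mm in the block's frame
- turning_board: Low wooden board fixed to the bench, 150 mm wide, 150 mm long, 20 mm high. Its edge towards the block is the fence, a black rubber-faced step 20 mm high. Origin: on the bench under the middle of the fence's upright face; x along the fence (75 mm either way), +y away from the block, over the pad, to the end stop, z up. The block stands on its -y side. Yaw up to 0.25 rad either way.
- fence_edge (a point): middle of the fence's top edge, over which the block pivots, 20 mm above the board's origin. The cork pad behind it is level with it; rubber and cork grip the block well, but as the block falls the last way its foot may still slip back some 10 to 30 mm.
- end_stop (a point): middle of the top inner edge of the wooden end stop, a bar 22 mm thick across the board's far end, 128 mm past the fence edge, 14 mm above the pad
- wax: loose yellow wax block 39 x 59 x 27 mm beside the board, away from the robot; leave alone. Origin: centre of its underside
- tin: loose round polish tin, 68 mm across, 42 mm high, beyond the end stop; leave alone. Origin: centre of its underside
- spool: loose solder spool, 61 x 67 x 32 mm, beside the block's place, away from the robot; leave alone. Origin: centre of its underside

How it is judged:
By the outcome, as a careful person would: the job done as asked, in the order asked, and still so for the second after the job is handed in, with the robot touching nothing.
It also fails if it takes over 40 s, if anything falls off the work surface, if the arm or the gripper's body presses on something with over 40 N, if the wrist force passes 120 N, or if a joint passes its speed limit or range.

## Working session

There is one attempt and no reset: what is moved stays moved. The work goes in short steps, Python scripts to look and compute and a tool call to move; the robot and the scene stay as the last step left them, time stands still between calls to the robot, and variables do not carry over. Pictures are saved under pics/ and viewed, at most 10 in all, crops included, and the job is handed in when it is done.

```bash
ls; mkdir -p pics
```

Run:
```python
from cell import env
import cv2
o=env.get_obs();print(o['tool_pos'],o['tool_rot'],o['grip_width'],env.tip_reach)
for n in("side","top"):
    c=env.read_camera(n);cv2.imwrite(f"pics/{n}0.png",c["color"])
    print(n,c["fx"],c["cx"],c["cy"],c["dist"],c["world_from_camera"])
```

```text
cell.py
pics
[0.23538893 0.60532892 0.23844351] [-1.79889348e+02  4.82328454e-03  1.58756735e+02] 0.08712927523251625 0.017
side 510.14836539912557 327.8887638084456 204.86929422954208 [-0.0912334  0.         0.         0.         0.       ] [[ 0.98123256 -0.10152338  0.16393797  0.38832388]
 [-0.19133841 -0.61809722  0.76246012 -0.66417568]
 [ 0.02392207 -0.77951833 -0.62592245  0.692754  ]
 [ 0.          0.          0.          1.        ]]
top 430.9440326193352 317.0905292840419 201.8496408181003 [-0.06744898  0.          0.          0.          0.        ] [[-0.01711073 -0.99148975  0.12905542  0.43505139]
 [-0.99951347  0.01359538 -0.02807111  0.0885279 ]
 [ 0.02607766 -0.12947295 -0.99123999  0.95268717]
 [ 0.          0.          0.          1.        ]]
```

View pics/side0.png

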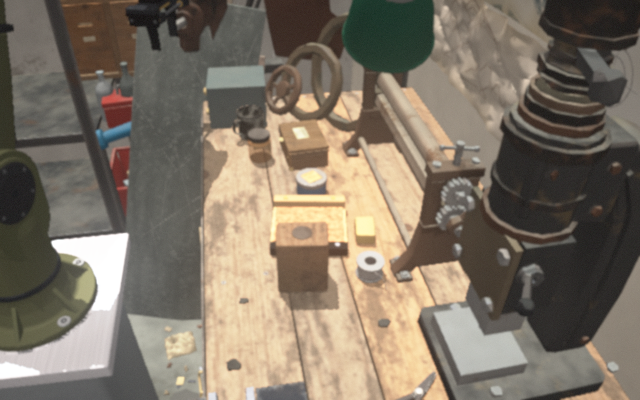

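View pics/top0.png

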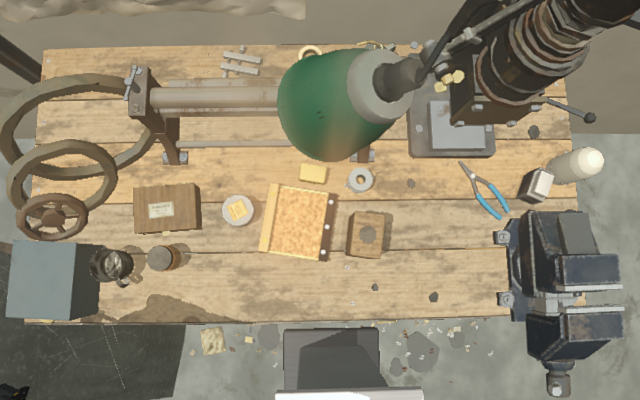

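The side view shows the block's top dish near (303,233) and the fence and board behind it at (310,240). In the top view the board is at (300,222) and the block at (368,235). I'll enlarge both to pick corners.

Run:
```python
import cv2
a=cv2.imread("pics/side0.png")[185:300,245:395];b=cv2.imread("pics/top0.png")[155:275,245:400]
cv2.imwrite("pics/sc.png",cv2.resize(a,None,fx=5,fy=5,interpolation=cv2.INTER_CUBIC))
cv2.imwrite("pics/tc.png",cv2.resize(b,None,fx=5,fy=5,interpolation=cv2.INTER_CUBIC))
```

```text
(no output)
```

View pics/sc.png

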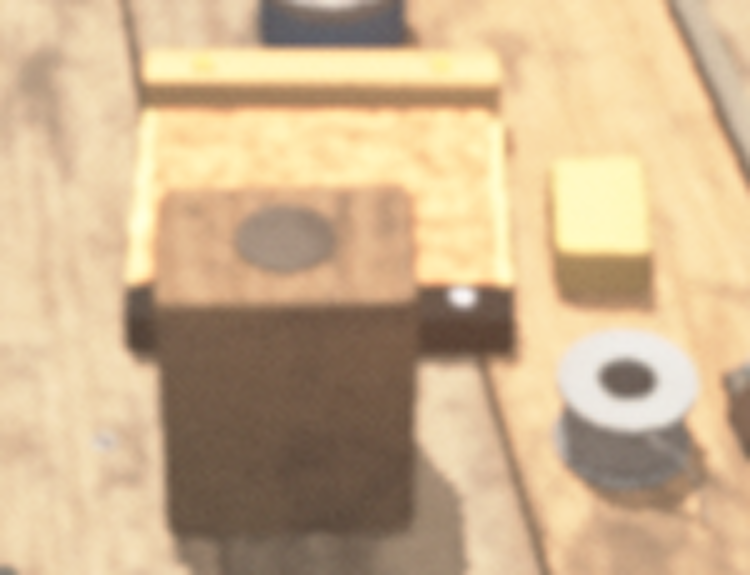

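View pics/tc.png

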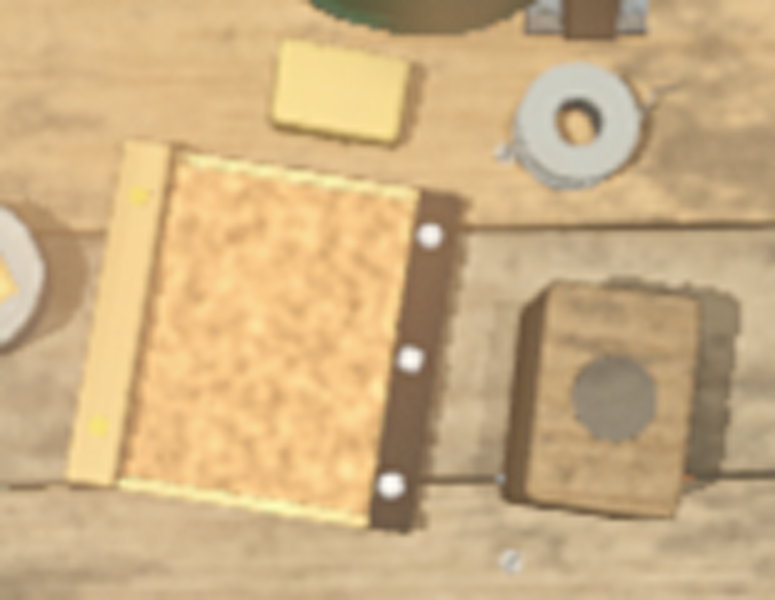

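The block's dish is at crop (614,397) in top and (285,238) in side. The fence edge runs in top from (465,195) to (412,530), and in side from (130,288) to (513,290). Next I'll fit the poses from the corners in both views.

Create h.py:
```python
import numpy as np, cv2
from scipy.optimize import least_squares
from scipy.spatial.transform import Rotation as R
def proj(c,P):
    T=np.linalg.inv(c["world_from_camera"]);K=np.array([[c["fx"],0,c["cx"]],[0,c["fy"],c["cy"]],[0,0,1.]])
    return cv2.projectPoints(np.asarray(P,float),cv2.Rodrigues(T[:3,:3])[0],T[:3,3],K,np.array(c["dist"]))[0][:,0]
def W(p,P):  # p = x,y,yaw(rad)
    P=np.array(P,float)/1000
    return P@R.from_euler('z',p[2]).as_matrix().T+[p[0],p[1],p[3] if len(p)>3 else 0]
OFF={"side":(245,185),"top":(245,155)}
def fit(cams,obs,p0):
    def f(p):
        r=[]
        for n,d in obs.items():
            m=proj(cams[n],W(p,[k for k,_ in d]))
            r.append(m-(np.array([v for _,v in d],float)/5-.4+OFF[n]))
        return np.vstack(r).ravel()
    s=least_squares(f,p0,loss='soft_l1');return s.x,f(s.x).reshape(-1,2)
```

Run:
```python
from h import *
from cell import env
cams={n:env.read_camera(n) for n in("side","top")}
b={"top":[((45,31,119),(552,282)),((45,-31,119),(697,295)),((-45,-31,119),(675,516)),((-45,31,119),(524,500)),((0,0,119),(614,397)),((-45,31,0),(503,499))],
"side":[((-45,31,119),(160,188)),((45,31,119),(413,188)),((45,-31,119),(415,305)),((-45,-31,119),(157,305)),((0,0,119),(285,238)),((-45,-31,0),(172,530)),((45,-31,0),(410,528))]}
t={"top":[((75,0,20),(465,195)),((-75,0,20),(412,530)),((75,128,34),(172,147)),((-75,128,34),(118,485)),((75,150,34),(125,142)),((-75,150,34),(67,480))],
"side":[((-75,0,20),(129,288)),((75,0,20),(515,290)),((-75,0,0),(129,350)),((75,0,0),(515,352)),((-75,128,34),(143,85)),((75,128,34),(499,87)),((-75,150,34),(146,50)),((75,150,34),(500,50))]}
for n,o in(("block",b),("board",t)):
    p,r=fit(cams,o,[.5,0,-.1,0]);print(n,p.round(4),np.degrees(p[2]).round(1));print(r.round(1).tolist())
    (B:=p) if n=="block" else (F:=p)
for q in("block_toe",(0,31,0)),("c",(0,0,0)):
    w=W(B,[q[1]])[0];print(q[0],w.round(4),"in board",(R.from_euler('z',-F[2]).apply(w-F[[0,1,3]])*1000).round(1))
```

```text
block [ 4.805e-01 -3.140e-02 -1.473e-01 -3.000e-04] -8.4
[[-0.8, -2.5], [1.5, -1.0], [0.8, 0.8], [-0.8, -0.2], [-0.2, -0.6], [-1.9, 0.5], [-1.3, -1.1], [0.2, -1.6], [1.5, -0.4], [-2.0, 0.3], [-0.1, 0.6], [-2.1, 3.9], [0.8, 3.5]]
board [ 0.5027  0.0297 -0.1646  0.0022] -9.4
[[-0.2, -1.3], [0.5, 0.1], [0.1, -1.5], [-0.3, 0.1], [-0.6, -2.1], [-0.4, -0.5], [-1.4, 6.0], [0.4, 5.5], [-0.9, 1.2], [-0.1, 0.6], [-0.7, -1.1], [0.4, -1.4], [-0.7, -0.5], [-0.4, -0.4]]
block_toe [ 4.851e-01 -7.000e-04 -3.000e-04] in board [-12.4 -32.9  -2.5]
c [ 4.805e-01 -3.140e-02 -3.000e-04] in board [-11.8 -63.9  -2.5]
```

Create ov.py:
```python
from h import *
from cell import env
import itertools
def box(x,y,z): return [(a,b,c) for c in z for a,b in((x[0],y[0]),(x[1],y[0]),(x[1],y[1]),(x[0],y[1]))]
E=[(0,1),(1,2),(2,3),(3,0),(4,5),(5,6),(6,7),(7,4),(0,4),(1,5),(2,6),(3,7)]
def overlay(B,F,name):
    out=[]
    for n in("top","side"):
        c=env.read_camera(n);ox,oy=OFF[n];s=5
        im=cv2.resize(c["color"][oy:oy+118,ox:ox+150],None,fx=s,fy=s,interpolation=cv2.INTER_CUBIC)
        for p,bx,col in((B,box((-45,45),(-31,31),(0,119)),(255,0,0)),(F,box((-75,75),(0,128),(0,20)),(0,255,0)),(F,box((-75,75),(128,150),(20,34)),(0,0,255))):
            if p is None: continue
            q=((proj(c,W(p,bx))-[ox,oy])*s+s/2).round().astype(int)
            for i,j in E: cv2.line(im,tuple(map(int,q[i])),tuple(map(int,q[j])),col,1)
        out.append(im)
    cv2.imwrite(name,np.vstack(out) if name.endswith("both.png") else np.hstack([cv2.resize(o,(400,315),interpolation=cv2.INTER_AREA) for o in out]))
    return out
```

Run:
```python
from ov import *
cams={n:env.read_camera(n) for n in("side","top")}
b={"top":[((45,31,119),(552,282)),((45,-31,119),(697,295)),((-45,-31,119),(675,516)),((-45,31,119),(524,500)),((0,0,119),(614,397)),((-45,31,0),(503,499))],
"side":[((-45,31,119),(160,188)),((45,31,119),(413,188)),((45,-31,119),(415,305)),((-45,-31,119),(157,305)),((0,0,119),(285,238))]}
t={"top":[((75,0,20),(465,195)),((-75,0,20),(412,530)),((75,128,34),(172,147)),((-75,128,34),(118,485)),((75,150,34),(125,142)),((-75,150,34),(67,480))],
"side":[((-75,0,0),(129,350)),((75,0,0),(515,352)),((-75,128,34),(143,85)),((75,128,34),(499,87)),((-75,150,34),(146,50)),((75,150,34),(500,50))]}
for n,o in(("block",b),("board",t)):
    p,r=fit(cams,o,[.5,0,-.1]);print(n,p.round(4),np.degrees(p[2]).round(1));print(r.round(1).tolist())
    p4,_=fit(cams,o,[.5,0,-.1,0]);print("free z",p4.round(4))
    (B:=p) if n=="block" else (F:=p)
w=W(B,[(0,31,0),(-45,31,0),(45,31,0)]);print("in board",(R.from_euler('z',-F[2]).apply(w-[F[0],F[1],0])*1000).round(1))
o=overlay(B,F,"pics/x.png");cv2.imwrite("pics/ovs.png",o[1]);cv2.imwrite("pics/ovt.png",o[0])
```

```text
block [ 0.4803 -0.0322 -0.1513] -8.7
[[-0.3, -2.5], [2.0, -0.8], [1.1, 1.0], [-0.4, -0.1], [0.2, -0.5], [-1.6, 0.5], [-1.3, -1.0], [0.2, -1.4], [1.4, -0.1], [-2.2, 0.4], [-0.2, 0.8]]
free z [ 0.4804 -0.0318 -0.15   -0.0013]
board [ 0.5025  0.0299 -0.1658] -9.5
[[-0.3, -1.1], [0.3, 0.2], [0.2, -1.4], [-0.3, 0.1], [-0.5, -1.9], [-0.4, -0.4], [-0.9, 1.9], [-0.2, 1.4], [-0.7, -0.3], [0.3, -0.5], [-0.7, 0.2], [-0.5, 0.4]]
free z [ 0.5024  0.0296 -0.1657  0.0008]
in board [[-12.1 -33.9   0. ]
 [-57.1 -34.5   0. ]
 [ 32.8 -33.2   0. ]]
```

View pics/ovs.png

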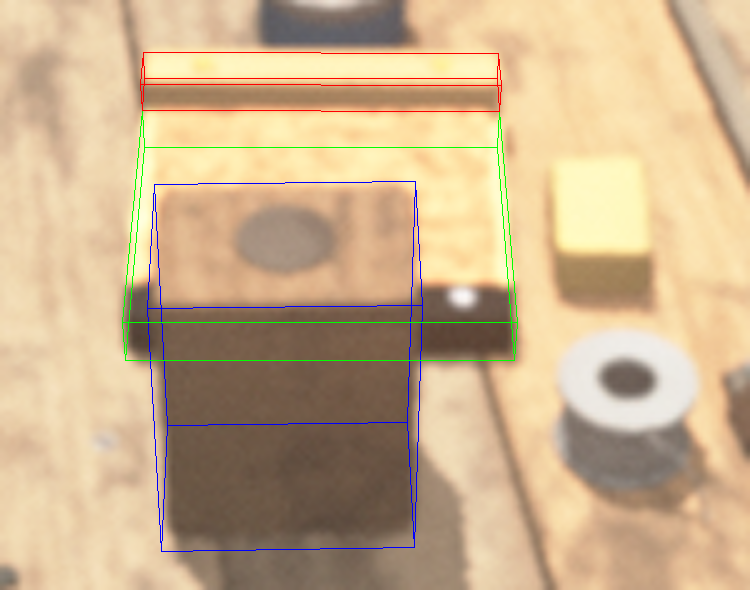

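View pics/ovt.png

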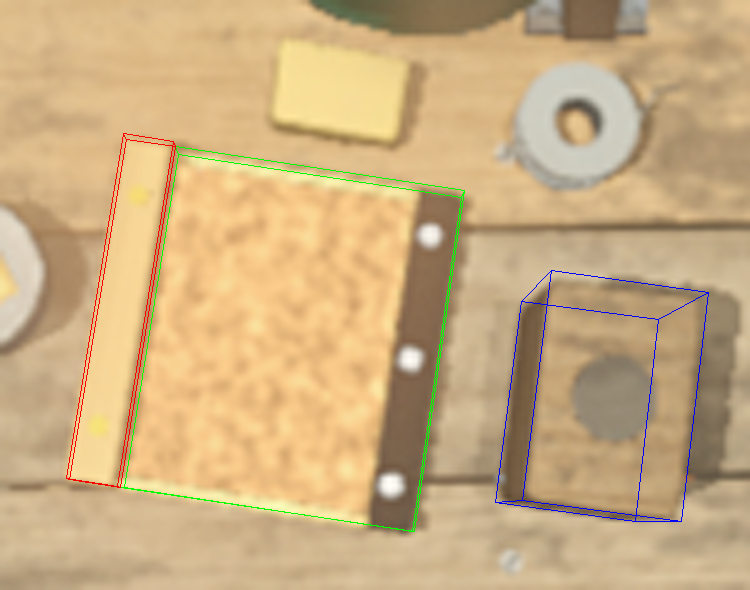

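The overlays match the board well. Block centre is about (0.480, -0.032), toe about 34 mm short of the fence, board yaw about -9.5°. The block's edges in the top view suggest a yaw of about -7°. With the tool pointing down, the gripper body would hit the block's top if the fingers pushed low. So I'll hold the block across its broad sides and slide it without lifting, then release and push near its top.

Create go.py:
```python
import sys,numpy as np
from cell import env
from scipy.spatial.transform import Rotation as R
# go.py x y z yaw : shift in tool axes (from measured pose) and turn about tool z
x,y,z,yaw=map(float,sys.argv[1:5]);o=env.get_obs()
M=R.from_euler('xyz',o['tool_rot'],degrees=True)
d=M.inv().apply(np.array([x,y,z])-o['tool_pos'])
t=-((yaw-o['tool_rot'][2]+180)%360-180)
print(o['time_s'],"shift",d.round(4),"dist",np.linalg.norm(d).round(3),"turn",round(t,2))
```

```bash
python3 go.py 0.4803 -0.032 0.2384 173
```

```text
0.4 shift [-0.4592 -0.5057  0.0011] dist 0.683 turn -14.25
```

The rows are not in the units I measure in: shifts go in shares of 0.6 m and turns go in shares of 4 rad. I convert before sending: -0.238 m / 0.6 = -0.3967, -0.027 m / 0.6 = -0.045, -14.25 degrees / 229.1831 = -0.0622.

Emit:
steer_hand(
  steps={"x":[-0.045, -0.09, -0.135, -0.18, -0.225, -0.27, -0.315, -0.36], "y":[-0.05, -0.1, -0.15, -0.1983, -0.2483, -0.2967, -0.3467, -0.3967], "z":[0, 0, 0, 0, 0, 0, 0, 0], "twist":[-0.0175, -0.0349, -0.0524, -0.0622, -0.0622, -0.0622, -0.0622, -0.0622], "finger_gap":[0.087, 0.087, 0.087, 0.087, 0.087, 0.087, 0.087, 0.087]},
  grip_force=20,
)

```text
time_s: 1.07
tool_pos: [0.351, 0.3038, 0.2398]
tool_rot: [179.9, 0.0, 173.0]
force: [-0.1, -0.3, -0.5]
grip_width: 0.087
grasp_force: 0.0
```

```bash
python3 go.py 0.4803 -0.032 0.2384 173
```

```text
1.0667 shift [-0.1692 -0.3176  0.0012] dist 0.36 turn 0.01
```

To row units: -0.282 m / 0.6 = -0.47, -0.247 m / 0.6 = -0.4117.

Emit:
steer_hand(
  steps={"x":[-0.0317, -0.0633, -0.0933, -0.125, -0.1567, -0.1883, -0.2183, -0.25], "y":[-0.06, -0.1183, -0.1767, -0.235, -0.2933, -0.3533, -0.4117, -0.47], "z":[0, 0, 0, 0, 0, 0, 0, 0], "twist":[0, 0, 0, 0, 0, 0, 0, 0], "finger_gap":[0.087, 0.087, 0.087, 0.087, 0.087, 0.087, 0.087, 0.087]},
)

```text
time_s: 1.73
tool_pos: [0.4654, 0.0056, 0.24]
tool_rot: [179.9, 0.1, 173.0]
force: [1.0, 1.0, 0.4]
grip_width: 0.0871
grasp_force: 0.0
```

Emit:
steer_hand(
  steps={"x":[-0.0167, -0.0317, -0.0317], "y":[-0.03, -0.0583, -0.0583], "z":[0, 0, 0], "twist":[0, 0, 0], "finger_gap":[0.087, 0.087, 0.087]},
)

```text
time_s: 1.98
tool_pos: [0.4806, -0.0342, 0.24]
tool_rot: [-179.9, 0.1, 172.6]
force: [-0.6, -0.0, 0.1]
grip_width: 0.0868
grasp_force: 0.0
```

```bash
python3 go.py 0.4803 -0.032 0.080 173
```

```text
1.9833 shift [0.0009 0.0024 0.16  ] dist 0.16 turn -0.39
```

To row units: 0.16 m / 0.6 = 0.2667, 0.002 m / 0.6 = 0.0033.

Emit:
steer_hand(
  steps={"x":[0, 0.0017, 0.0017, 0.0017, 0.0017, 0.0017, 0.0017, 0.0017], "y":[0.0033, 0.0033, 0.0033, 0.0033, 0.0033, 0.0033, 0.0033, 0.0033], "z":[0.05, 0.1, 0.1417, 0.1833, 0.2167, 0.2417, 0.2667, 0.2667], "twist":[0, 0, 0, 0, 0, 0, 0, 0], "finger_gap":[0.087, 0.087, 0.087, 0.087, 0.087, 0.087, 0.087, 0.087]},
)

```text
time_s: 2.65
tool_pos: [0.4766, -0.0265, 0.0769]
tool_rot: [-179.9, -0.3, 173.1]
force: [0.1, 0.2, 0.3]
grip_width: 0.0873
grasp_force: 0.0
```

Emit:
steer_hand(
  steps={"x":[0, 0, 0, 0], "y":[0, 0, 0, 0], "z":[0, 0, 0, 0], "twist":[0, 0, 0, 0], "finger_gap":[0.05, 0.05, 0.05, 0.05]},
  grip_force=15,
)

```text
time_s: 2.98
tool_pos: [0.4799, -0.0278, 0.0807]
tool_rot: [-180.0, 0.1, 173.0]
force: [-0.8, -4.7, 1.7]
grip_width: 0.068
grasp_force: 1.8
```

```bash
python3 go.py 0.4803 -0.032 0.080 170.5
```

```text
2.9833 shift [-0.0009 -0.0042  0.0007] dist 0.004 turn 2.52
```

Emit:
steer_hand(
  steps={"x":[0, 0, 0, 0, 0, 0], "y":[0, 0, 0, 0, 0, 0], "z":[0, 0, 0, 0, 0, 0], "twist":[0, 0, 0, 0, 0, 0], "finger_gap":[0.05, 0.05, 0.05, 0.05, 0.05, 0.05]},
  grip_force=15,
)

```text
time_s: 3.48
tool_pos: [0.48, -0.0286, 0.0806]
tool_rot: [-180.0, 0.1, 173.0]
force: [-0.2, -4.0, 6.3]
grip_width: 0.0631
grasp_force: 14.9
```

```bash
python3 go.py 0.4803 -0.032 0.080 170.5
```

```text
3.4833 shift [-0.0008 -0.0034  0.0006] dist 0.004 turn 2.46
```

To row units: 0.025 m / 0.6 = 0.0417, 0.023 m / 0.6 = 0.0383, 2.5 degrees / 229.1831 = 0.0109.

Emit:
steer_hand(
  steps={"x":[0, -0.0005, -0.0008, -0.0012, -0.0015, -0.0017, -0.0017, -0.0017], "y":[0.005, 0.0117, 0.0183, 0.025, 0.0317, 0.0383, 0.0417, 0.0417], "z":[0, 0, 0, 0, 0, 0, 0, 0], "twist":[0.0031, 0.0061, 0.0087, 0.0109, 0.0109, 0.0109, 0.0109, 0.0109], "finger_gap":[0.05, 0.05, 0.05, 0.05, 0.05, 0.05, 0.05, 0.05]},
)

```text
time_s: 4.15
tool_pos: [0.4841, -0.0041, 0.0807]
tool_rot: [-179.9, 0.1, 170.5]
force: [0.1, -5.3, 6.1]
grip_width: 0.0624
grasp_force: 15.0
```

Emit:
steer_hand(
  steps={"x":[0, 0, 0, 0], "y":[0.0017, 0.0033, 0.005, 0.005], "z":[0, 0, 0, 0], "twist":[0, 0, 0, 0], "finger_gap":[0.05, 0.05, 0.05, 0.05]},
)

```text
time_s: 4.48
tool_pos: [0.4845, -0.0018, 0.0807]
tool_rot: [-179.9, 0.1, 170.4]
force: [0.2, -6.7, 6.5]
grip_width: 0.0628
grasp_force: 15.0
```

To row units: 0.002 m / 0.6 = 0.0033, 0.001 m / 0.6 = 0.0017.

Emit:
steer_hand(
  steps={"x":[0, 0, 0, 0], "y":[0.0017, 0.0017, 0.0033, 0.0033], "z":[0, 0, 0, 0], "twist":[0, 0, 0, 0], "finger_gap":[0.05, 0.05, 0.05, 0.05]},
)

```text
time_s: 4.82
tool_pos: [0.4848, 0.0, 0.0807]
tool_rot: [-179.9, 0.1, 170.4]
force: [-1.4, -6.7, 7.5]
grip_width: 0.0628
grasp_force: 15.0
```

Emit:
steer_hand(
  steps={"x":[0, 0, 0, 0], "y":[0.0017, 0.0017, 0.0033, 0.0033], "z":[0, 0, 0, 0], "twist":[0, 0, 0, 0], "finger_gap":[0.05, 0.05, 0.05, 0.05]},
)

```text
time_s: 5.15
tool_pos: [0.4851, 0.002, 0.0807]
tool_rot: [-179.9, 0.1, 170.4]
force: [-0.6, -6.3, 6.9]
grip_width: 0.063
grasp_force: 15.0
```

To row units: 0.002 m / 0.6 = 0.0033, 0.0015 m / 0.6 = 0.0025.

Emit:
steer_hand(
  steps={"x":[0, 0, 0, 0], "y":[0.0017, 0.0025, 0.0033, 0.0033], "z":[0, 0, 0, 0], "twist":[0, 0, 0, 0], "finger_gap":[0.05, 0.05, 0.05, 0.05]},
)

```text
time_s: 5.48
tool_pos: [0.4853, 0.0028, 0.0807]
tool_rot: [-179.8, 0.1, 170.4]
force: [-2.5, -9.5, 8.1]
grip_width: 0.0626
grasp_force: 15.0
```

Emit:
steer_hand(
  steps={"x":[0, 0, 0, 0], "y":[0.0017, 0.0025, 0.0033, 0.0033], "z":[0, 0, 0, 0], "twist":[0, 0, 0, 0], "finger_gap":[0.05, 0.05, 0.05, 0.05]},
)

```text
time_s: 5.82
tool_pos: [0.4853, 0.003, 0.0808]
tool_rot: [-179.7, 0.1, 170.4]
force: [-3.2, -12.8, 10.5]
grip_width: 0.063
grasp_force: 14.9
```

To row units: 0.003 m / 0.6 = 0.005, 0.001 m / 0.6 = 0.0017.

Emit:
steer_hand(
  steps={"x":[0, 0, 0, 0], "y":[0.0017, 0.005, 0.005, 0.005], "z":[0, 0, 0, 0], "twist":[0, 0, 0, 0], "finger_gap":[0.05, 0.05, 0.05, 0.05]},
)

```text
time_s: 6.15
tool_pos: [0.4858, 0.0034, 0.0809]
tool_rot: [-179.5, 0.1, 170.3]
force: [-3.0, -17.7, 10.7]
grip_width: 0.0631
grasp_force: 15.0
```

Emit:
steer_hand(
  steps={"x":[0, 0, 0, 0, 0], "y":[0, 0, 0, 0, 0], "z":[0, 0, 0, 0, 0], "twist":[0, 0, 0, 0, 0], "finger_gap":[0.087, 0.087, 0.087, 0.087, 0.087]},
)

```text
time_s: 6.57
tool_pos: [0.4851, 0.0121, 0.0794]
tool_rot: [179.9, -0.0, 170.5]
force: [0.8, 0.5, -1.1]
grip_width: 0.0842
grasp_force: 0.0
```

Run:
```python
from ov import *
o=overlay(None,[0.5025,0.0299,-0.1658],"pics/x.png");cv2.imwrite("pics/grip.png",np.hstack([cv2.resize(i,(400,315),interpolation=cv2.INTER_AREA) for i in o]))
```

```text
(no output)
```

View pics/grip.png

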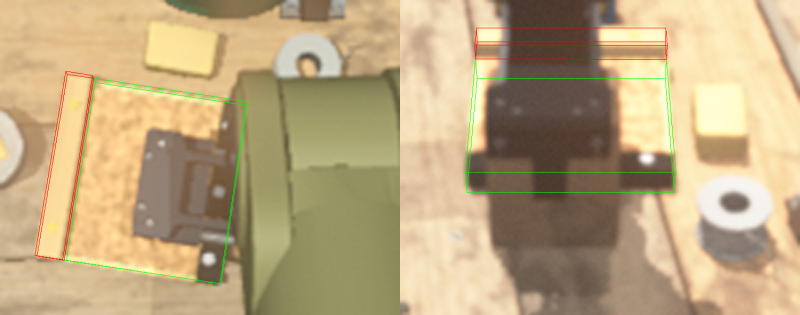

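The fence contact was felt, and the side view shows the block standing at the fence with the fingers open. Now I'll back off to clear the view and set up for the push.

To row units: -0.12 m / 0.6 = -0.2, -0.09 m / 0.6 = -0.15, 28 degrees / 229.1831 = 0.1222.

Emit:
steer_hand(
  steps={"x":[0, 0, 0, 0, 0, 0, 0, 0], "y":[-0.015, -0.015, -0.015, -0.015, -0.05, -0.1, -0.15, -0.2], "z":[0, -0.0333, -0.0833, -0.1333, -0.1667, -0.1667, -0.1667, -0.1667], "twist":[0, 0, 0, 0, 0.0305, 0.0611, 0.0916, 0.1222], "finger_gap":[0.087, 0.087, 0.087, 0.087, 0.087, 0.08, 0.07, 0.05]},
)

```text
time_s: 7.33
tool_pos: [0.4652, -0.1084, 0.18]
tool_rot: [179.9, 0.0, 142.2]
force: [-0.5, -0.6, -0.2]
grip_width: 0.0746
grasp_force: 0.0
```

Emit:
steer_hand(
  steps={"x":[0, 0, 0, 0, 0, 0, 0, 0], "y":[0, 0, 0, 0, 0, 0, 0, 0], "z":[0, 0, 0, 0, 0, 0, 0, 0], "twist":[0.0305, 0.0611, 0.0916, 0.1222, 0.1527, 0.1833, 0.2138, 0.2443], "finger_gap":[0.05, 0.05, 0.05, 0.05, 0.05, 0.05, 0.05, 0.05]},
)

```text
time_s: 8.0
tool_pos: [0.4652, -0.1075, 0.1793]
tool_rot: [-180.0, -0.0, 86.2]
force: [-1.1, 0.1, 0.4]
grip_width: 0.0506
grasp_force: 0.0
```

Emit:
steer_hand(
  steps={"x":[0, 0], "y":[0, 0], "z":[0, 0], "twist":[0.0262, 0.0262], "finger_gap":[0.05, 0.05]},
)

```text
time_s: 8.17
tool_pos: [0.4652, -0.1074, 0.1794]
tool_rot: [-180.0, -0.0, 80.4]
force: [-0.8, -0.4, 0.4]
grip_width: 0.0501
grasp_force: 0.0
```

```bash
python3 go.py 0.475 -0.0618 0.115 80.5
```

Run:
```python
from ov import *
o=overlay(None,[0.5025,0.0299,-0.1658],"pics/x.png");cv2.imwrite("pics/atf.png",np.hstack([cv2.resize(i,(400,315),interpolation=cv2.INTER_AREA) for i in o]))
```

```text
8.1667 shift [0.0466 0.002  0.0644] dist 0.079 turn -0.14
```

View pics/atf.png

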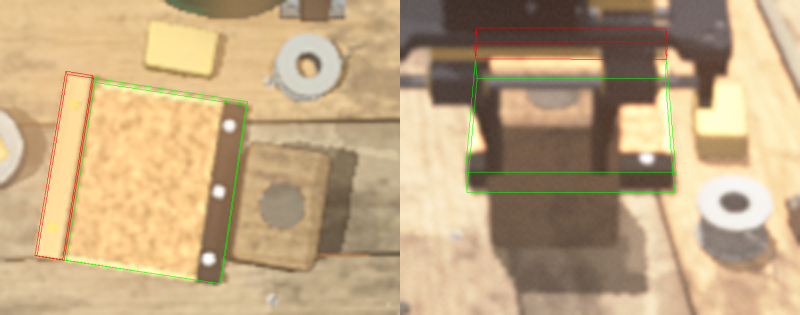

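Run:
```python
from ov import *
c=env.read_camera("top");F=[0.5025,0.0299,-0.1658]
P=[(-12.5+a,-31+b,119) for a,b in((45,31),(-45,31),(45,-31),(-45,-31),(0,0))]
print(((proj(c,W(F,P))-OFF["top"])*5+2).round()*400/750)
im=cv2.cvtColor(c["color"],cv2.COLOR_BGR2HSV)
```

```text
[[248.53333333 137.6       ]
 [230.93333333 259.73333333]
 [332.26666667 150.4       ]
 [315.73333333 272.53333333]
 [282.13333333 204.8       ]]
```

The block stands flush. The dish is at top-crop (283,206), against (282,205) predicted for full contact, so I'll lower the fingers behind it and push near the top.

To row units: 0.065 m / 0.6 = 0.1083, 0.046 m / 0.6 = 0.0767.

Emit:
steer_hand(
  steps={"x":[0.0167, 0.05, 0.0767, 0.0767], "y":[0.0033, 0.0033, 0.0033, 0.0033], "z":[0.0333, 0.075, 0.1083, 0.1083], "twist":[0, 0, 0, 0], "finger_gap":[0.05, 0.05, 0.05, 0.05]},
)

```text
time_s: 8.65
tool_pos: [0.4726, -0.0587, 0.1108]
tool_rot: [-179.6, 0.0, 80.9]
force: [-0.7, 0.9, -0.8]
grip_width: 0.0498
grasp_force: 0.0
```

Emit:
steer_hand(
  steps={"x":[0.0083, 0.0167, 0.025, 0.0317, 0.0383, 0.045, 0.0517, 0.0583], "y":[0, 0, 0, 0, 0, 0, 0, 0], "z":[0, 0, 0, 0, 0, 0, 0, 0], "twist":[0, 0, 0, 0, 0, 0, 0, 0], "finger_gap":[0.05, 0.05, 0.05, 0.05, 0.05, 0.05, 0.05, 0.05]},
)

```text
time_s: 9.32
tool_pos: [0.4817, -0.0297, 0.1156]
tool_rot: [179.9, 0.1, 80.4]
force: [-0.9, -6.3, 5.2]
grip_width: 0.05
grasp_force: 3.0
```

To row units: 0.032 m / 0.6 = 0.0533, 0.028 m / 0.6 = 0.0467.

Emit:
steer_hand(
  steps={"x":[0.0067, 0.0133, 0.02, 0.0267, 0.0333, 0.04, 0.0467, 0.0533], "y":[0, 0, 0, 0, 0, 0, 0, 0], "z":[0, 0, 0, 0, 0, 0, 0, 0], "twist":[0, 0, 0, 0, 0, 0, 0, 0], "finger_gap":[0.05, 0.05, 0.05, 0.05, 0.05, 0.05, 0.05, 0.05]},
)

```text
time_s: 9.98
tool_pos: [0.4871, 0.004, 0.1154]
tool_rot: [179.9, -0.0, 80.5]
force: [0.4, -1.7, 2.4]
grip_width: 0.0503
grasp_force: 0.9
```

```bash
python3 go.py 0.5 0.03 0.115 80.5
```

```text
9.9833 shift [0.0278 0.0084 0.0005] dist 0.029 turn -0.02
```

To row units: 0.032 m / 0.6 = 0.0533, 0.028 m / 0.6 = 0.0467.

Emit:
steer_hand(
  steps={"x":[0.0067, 0.0133, 0.02, 0.0267, 0.0333, 0.04, 0.0467, 0.0533], "y":[0, 0, 0, 0, 0, 0, 0, 0], "z":[0, 0, 0, 0, 0, 0, 0, 0], "twist":[0, 0, 0, 0, 0, 0, 0, 0], "finger_gap":[0.05, 0.05, 0.05, 0.05, 0.05, 0.05, 0.05, 0.05]},
)

```text
time_s: 10.65
tool_pos: [0.4915, 0.0359, 0.1145]
tool_rot: [-180.0, -0.0, 80.5]
force: [-0.0, 0.1, 0.3]
grip_width: 0.0494
grasp_force: 0.0
```

Emit:
steer_hand(
  steps={"x":[0.0083, 0.0167, 0.025, 0.025, 0.025], "y":[0, 0, 0, 0, 0], "z":[0, 0, 0, 0, 0], "twist":[0, 0, 0, 0, 0], "finger_gap":[0.05, 0.05, 0.05, 0.05, 0.05]},
)

```text
time_s: 11.07
tool_pos: [0.494, 0.0506, 0.1145]
tool_rot: [180.0, 0.0, 80.6]
force: [-0.2, -0.2, -0.9]
grip_width: 0.0499
grasp_force: 0.0
```

Run:
```python
from ov import *
o=overlay(None,[0.5025,0.0299,-0.1658],"pics/x.png");cv2.imwrite("pics/tip.png",np.hstack([cv2.resize(i,(400,315),interpolation=cv2.INTER_AREA) for i in o]))
```

```text
(no output)
```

View pics/tip.png

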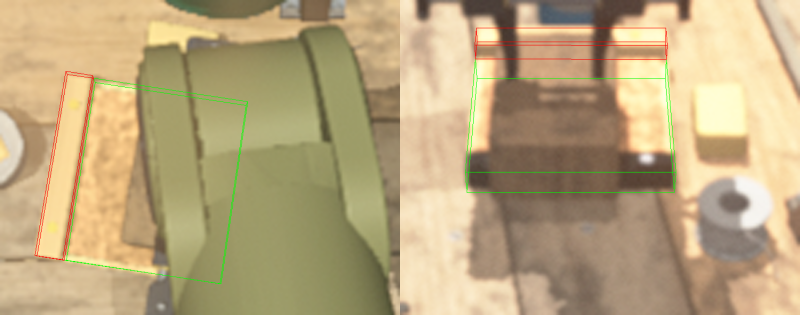

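The block lies on the board. I'll retreat for a clear look.

Emit:
steer_hand(
  steps={"x":[0, -0.0167, -0.0667, -0.1333, -0.2, -0.2667, -0.3333, -0.3667], "y":[0, 0, 0, 0, 0, 0, 0, 0], "z":[-0.0583, -0.1167, -0.15, -0.15, -0.15, -0.15, -0.15, -0.15], "twist":[0, 0, 0, 0, 0, 0, 0, 0], "finger_gap":[0.05, 0.05, 0.05, 0.05, 0.05, 0.05, 0.05, 0.05]},
)

```text
time_s: 11.83
tool_pos: [0.4558, -0.1725, 0.2051]
tool_rot: [179.9, 0.1, 80.1]
force: [0.6, -0.4, -0.2]
grip_width: 0.0495
grasp_force: 0.0
```

Run:
```python
from ov import *
F=[0.5025,0.0299,-0.1658]
o=overlay(None,F,"pics/x.png");cv2.imwrite("pics/down.png",np.hstack([cv2.resize(i,(400,315),interpolation=cv2.INTER_AREA) for i in o]))
c=env.read_camera("top")
for s in(0,10,20,30):
    P=[(-12.5+a,b-20-s,z) for z in(82,) for a,b in((45,119),(-45,119),(45,0),(-45,0))]
    print(s,(((proj(c,W(F,P))-OFF["top"])*5+2)*400/750).round().tolist())
```

```text
0 [[117.0, 124.0], [98.0, 241.0], [271.0, 147.0], [254.0, 264.0]]
10 [[130.0, 126.0], [111.0, 243.0], [284.0, 149.0], [267.0, 266.0]]
20 [[143.0, 128.0], [124.0, 245.0], [297.0, 151.0], [280.0, 268.0]]
30 [[156.0, 130.0], [138.0, 247.0], [310.0, 153.0], [294.0, 270.0]]
```

View pics/down.png

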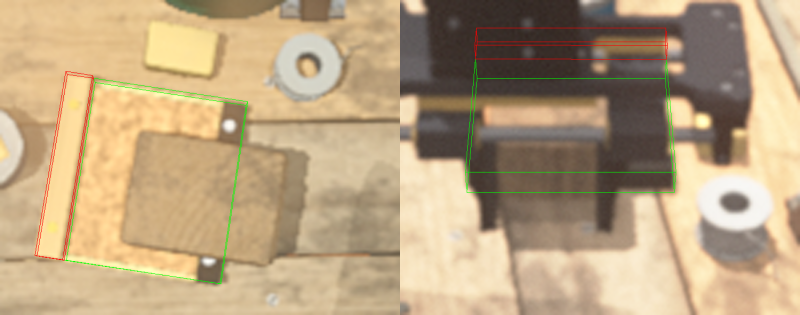

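The block lies flat and square on the board: top-view corners at (141,130), (123,243), (285,151) and (270,264). Its dished end faces the stop, with about 83 mm of its 119 mm past the fence edge. The wax and the spool are where they were. The robot is clear, so I'm handing in.

```bash
python3 -c "
from cell import env
print(env.sign_off())"
```

```text
the job is handed in; nothing more can be done
None
```

The job is handed in at about 12 s: the doming block lies flat on its broad side on the turning board, square to the fence, dished end towards the end stop and about 83 of its 119 mm past the fence edge; I slid it there gripped lightly rather than pushed, because the gripper body would have hit its top.

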